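# Tip the block tray into the toy hopper over its sprung bar

## Task

Pick up the wooden tray of blocks by its leaning blue grip bar, carry it level to the yellow hopper and lower its spout onto the red sprung bar until the bar gives about half way. Keep the spout resting gently on the bar, never ramming it or pressing it right down to its stop, while you tip all four blocks into the hopper, and only lift it off once the last block is in. Then set the tray gently back, upright, in the middle of the green mat, let go, and leave the other toys where they are.

Things in the scene. Friction and masses are not known exactly. Their poses are not given: they have to be found in the camera images.
- tray: Wooden carrying tray, 190 mm long (x), 130 mm wide (y), floor 6 mm thick. Walls 45 mm high, 6 mm thick at the back (-x) and both sides; the front (+x) is an open spout. About 0.34 kg, plus four blocks. Origin: centre of its underside; z up. A blue grip bar crosses above it (tray_grip).
- tray_grip (a point): Centre of the blue grip bar, 18 mm behind (-x) and 108 mm above the tray's origin; axes as the tray's. The bar runs along y, 116 mm clear between two uprights. Cross-section 16 x 30 mm, leaning back: its 30 mm depth points along (-0.5, 0, 0.866) in the tray's frame (30 degrees from upright). The flat faces to pinch look along +/-(0.866, 0, 0.5).
- tray_spout (a point): Middle of the lower front edge of the tray's floor, 95 mm ahead of its origin. Axes as the tray's.
- mat: Green mat, rigid, fixed, 270 mm (x) by 210 mm (y), 4 mm thick: the tray's place. Origin: centre of its underside, on the table.
- hopper: Yellow hopper, open top, fixed. Origin on the table below the red bar at its front; x from bar to back, y along the bar, z up. Inside: x 8 to 182 mm, y +/-97 mm, floor z = 32 mm, front rim z = 95 mm. Flared side and back boards rise to 185 mm, 125 mm from the middle. The round bar, 16 mm thick, 200 mm long, lies above the rim between posts 155 mm tall at y = +/-108 mm.
- bar (a joint): How far the sprung red bar is pressed down from its rest height, m: 0 free, 0.014 at its stop. That rest height is set differently each time and is not reported: axis anywhere from 112 to 136 mm above the table, so find it by touch. It starts to sink at about 2 N and takes about 0.45 N more per mm (5 N at 6 mm, 8 to 9 N at the stop), and springs back when freed.
- block0: Chunky red block, 62 x 36 x 36 mm, lying in the tray at the start, about 60 g. Origin: centre of the face it stands on at the start.
- block1: Chunky blue block, 62 x 36 x 36 mm, lying in the tray at the start, about 60 g. Origin: centre of the face it stands on at the start.
- block2: Chunky yellow block, 62 x 36 x 36 mm, lying in the tray at the start, about 60 g. Origin: centre of the face it stands on at the start.
- block3: Chunky green block, 62 x 36 x 36 mm, lying in the tray at the start, about 60 g. Origin: centre of the face it stands on at the start.
- tower: Bystander, loose, to be left alone: maroon wooden tower piece, round, 68 mm across, 110 mm tall. Origin: centre of its underside.
- tube: Bystander, loose, to be left alone: clear plastic tube block, 64 mm across, 90 mm tall, standing on end. Origin: centre of its underside.
- cup: Bystander, loose, to be left alone: stainless steel cup, 74 mm across, 85 mm tall. Origin: centre of its underside.
- truck: Bystander, loose, to be left alone: orange toy dumper truck, 170 mm long, 100 mm wide, 103 mm tall. Origin: centre of its underside.
- bridge: Bystander, loose, to be left alone: plain wooden bridge block, 110 x 40 mm, 70 mm tall. Origin: centre of its underside.
- drum: Bystander, loose, to be left alone: blue wooden drum, 70 mm across, 70 mm tall. Origin: centre of its underside.
Not all that is in view belongs to the job. Several things have the shape of the block2; the one meant has the colours described above.

How it is judged:
By the outcome, as a careful person would: the job done as asked, in the order asked, and still so for the second after the job is handed in, with the robot touching nothing.
It also fails if it takes over 72 s, if anything falls off the work surface, if the arm or the gripper's body presses on something with over 40 N, if the wrist force passes 120 N, or if a joint passes its speed limit or range.

## Robot

A 6-joint arm with a two-finger parallel gripper is mounted at the origin on the work surface. World frame = base frame: x ahead of the robot, y to its left, z up, the work surface at z = 0. Lengths are in m, angles in rad, forces in N, time in s.
With the tool pointing down it reaches from about 0.25 to 0.725 m from the base axis. Payload 4 kg.
Tool frame: the origin (TCP) lies where the fingers leave the gripper's body, on its centre line; the fingertips stand 73 mm ahead of it and the grasp point (between the pads) lies 54 mm ahead of it (bot.tips_ahead is the z of the fingertips in the tool frame, in m); z points along the fingers, y is the direction in which the jaws open and shut (so a half turn about z gives the same grasp; the last joint's range is limited). The gripper opens to 85 mm and grips with 20 to 120 N. Pads are 22 mm wide; open, the fingers measure 114 mm over their backs; the gripper's body (76 mm by 85 mm) begins 54 mm behind the grasp point. The pads swing forward as they close: fully open they stand 13 mm farther back than shut.
Start: joints at [1.12, 0.241, 0.005, 1.335, 0, 1.571], TCP at [0.218, 0.45, 0.304] pointing down, gripper open.
Joint ranges: [-2.72, 2.72], [-1.05, 1.87], [-1.09, 1.28], [-1.99, 2.15], [-1.42, 1.44], [-3.14, 3.14]. Speed limits (rad/s): [2.79, 2.79, 3.14, 3.14, 3.14, 3.14].

## Interface

Orientations are given as a unit quaternion [x, y, z, w].
In Python, from workcell import readout, camera, get_calibration, order, bot gives the robot as it stands.
- The arm moves only by the tool send_rows, never from a script. Its argument "moves" is a list of rows, each a list of 3 entries, a list of its own where there are three numbers: the shift along the tool's x, y, z in mm, then the turn, a rotation vector about the tool's x, y, z in rad, then the finger opening in mm, from 0 to 85.4. In form: [[[dx, dy, dz], [ax, ay, az], grip], ...]. A call has 1 to 12 rows; each row is the pose to reach, as a shift and turn from the pose measured when the call began, along the tool's axes at that moment; what a row does not reach only later rows make up. A row lasts 1/12 s, in which the tool goes at most 41.7 mm and 7.16 degrees, less where a joint would pass 70% of its speed; a pose out of reach is approached as far as the arm can. A call with a gripper value outside its range is refused whole. The fingers move at their own pace and stop on an object; the grip force is fixed at half the most. Time passes only in rows, so rows that repeat a pose let the fingers close. It gives the time, the measured TCP pose, the force and the opening at its end, in the units of the state.
- readout.get_obs(): the state, without advancing time (a new reading comes with each control period).
- camera(name): name is "side" or "top" or "wrist"; returns the picture (420x560x3 uint8, red, green, blue); there is no depth.
- get_calibration(name): a dict with "fx", "fy", "cx", "cy" (pixels), "R" (3x3) and "t" (3): a world point X has camera coordinates R X + t. Camera axes: x right, y down, z forward; pixel columns grow to the right and rows downward; lengths in m; the calibration is good to about 2 mm. The wrist camera is an equidistant fisheye: a pixel r from the principal point sees the ray r / f radians off the axis. A picture is of the moment at which its call begins: read the wrist's pose just before it. get_calibration takes no time and is no camera call; for the wrist camera it gives the pose at the moment of the call.
- order.job_done(): hands the job in, once; it reports no verdict.
The state is a dict: "clock": time; "joint_pos": joint angles; "joint_vel": joint speeds; "tau": joint torques, N m; "eef_pos": TCP position; "tool_rot": TCP orientation; "ft_force": force on the tool from outside, world axes, zero at the start; "ft_torque": the same for the moment, N m; "grip_width": finger opening in m.
Only numpy, scipy, OpenCV 4.12 (cv2) and the standard library are available. Lean on these libraries where they do the work, as an engineer would, in place of code of your own. Each camera call takes 0.05 s, during which the arm holds its last target. There are 200 camera calls.

## Working session

There is one attempt and no reset: what is moved stays moved. The work goes in short steps, Python scripts to look and compute and a tool call to move; the robot and the scene stay as the last step left them, time stands still between calls to the robot, and variables do not carry over. Pictures are saved under pics/ and viewed, about 8 in all and at most 12, crops included, and the job is handed in when it is done.

Besides the shell and the picture viewer there is one more tool, called after "Request:" by a JSON object that holds its "api" and its "payload". send_rows: Moves the arm, as the interface text tells. Its arguments: {"type":"object","properties":{"moves":{"type":"array","items":{"type":"array"}}},"required":["moves"]}

```bash
mkdir -p pics
python3 - <<'E'
from workcell import readout, camera, get_calibration, order, bot
import cv2
o=readout.get_obs()
for k in o: print(k,o[k])
for n in ("top","side"):
    c=get_calibration(n); print(n,{k:(v.tolist() if hasattr(v,'tolist') else v) for k,v in c.items()})
    cv2.imwrite(f"pics/{n}0.png",cv2.resize(camera(n)[:,:,::-1],None,fx=1.42,fy=1.42,interpolation=cv2.INTER_CUBIC))
E
```

```text
clock 0.0
joint_pos [1.11999776e+00 2.41426025e-01 3.67024166e-03 1.33518409e+00
 7.23882805e-06 1.57082649e+00]
joint_vel [-0.00082817  0.00025377 -0.00150529 -0.00151971 -0.00069067 -0.00085448]
tau [ 1.68877799e-03 -3.72314823e+01  2.52410674e+01  1.69034873e-02
 -2.08711469e-05 -6.13941580e-06]
eef_pos [0.21762422 0.44960317 0.30298567]
tool_rot [ 2.23510140e-01  9.74701015e-01 -1.04385802e-03 -2.43048816e-04]
ft_force [-0.57148605 -0.84974148 -0.7259099 ]
ft_torque [-0.00467793  0.01636052 -0.05075607]
grip_width 0.08537144165757254
top {'fx': 420.72660508880773, 'fy': 420.72660508880773, 'cx': 276.02385924343463, 'cy': 212.4973739484174, 'R': [[0.0687932912964158, -0.9976149781014537, 0.005642565041011087], [-0.9741070580414138, -0.06839108944088117, -0.2154950077356574], [0.21536694859357638, 0.009328148408175812, -0.9764886395144424]], 't': [-0.0764294391876912, 0.6052220234704714, 1.0303000786837435]}
side {'fx': 498.9896077041158, 'fy': 498.9896077041158, 'cx': 276.07680173001273, 'cy': 197.5929593671747, 'R': [[0.9322521211868902, -0.3613456891564323, 0.018310528954875692], [-0.2274690562560612, -0.6247101095541502, -0.7469907010577969], [0.2813606422165709, 0.6922185868270982, -0.6645822876533607]], 't': [-0.5670823044159589, 0.2158216591420737, 1.1683130963020485]}
```

View pics/top0.png

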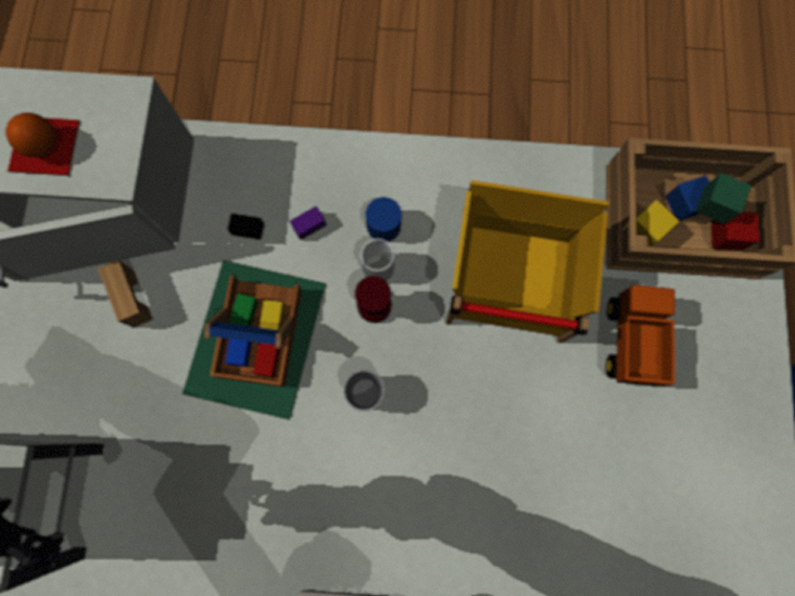

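View pics/side0.png

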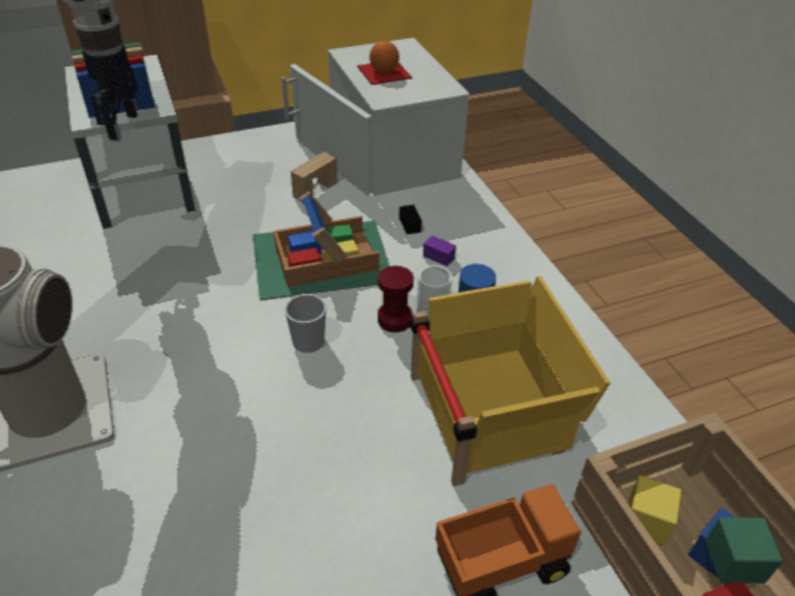

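Run:
```python
from workcell import camera
import cv2, numpy as np
t=camera("top")[:,:,::-1]; s=camera("side")[:,:,::-1]
cv2.imwrite("pics/t.png",t); cv2.imwrite("pics/s.png",s)
a=cv2.resize(t[175:300,120:245],(600,600),interpolation=cv2.INTER_CUBIC)  # 4.8x
b=cv2.resize(s[125:225,170:290],(720,600),interpolation=cv2.INTER_CUBIC) # 6x
cv2.imwrite("pics/a.png",a);cv2.imwrite("pics/b.png",b)
c=cv2.resize(t[120:250,305:435],(600,600),interpolation=cv2.INTER_CUBIC) # 4.615
cv2.imwrite("pics/c.png",c)
```

```text
(no output)
```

View pics/a.png

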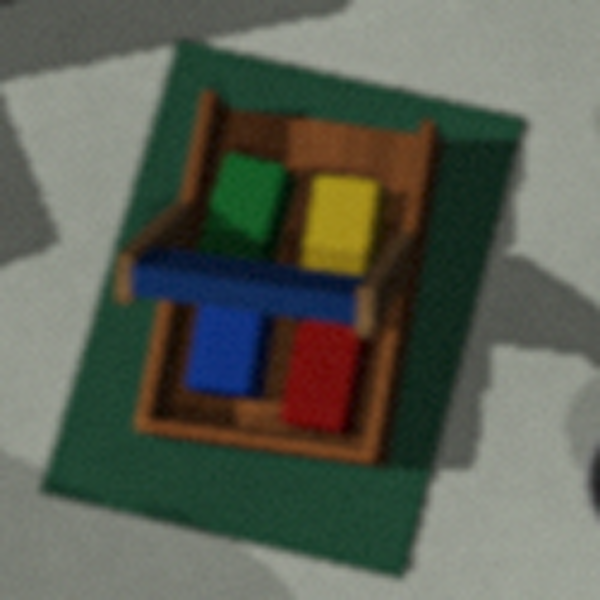

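View pics/b.png

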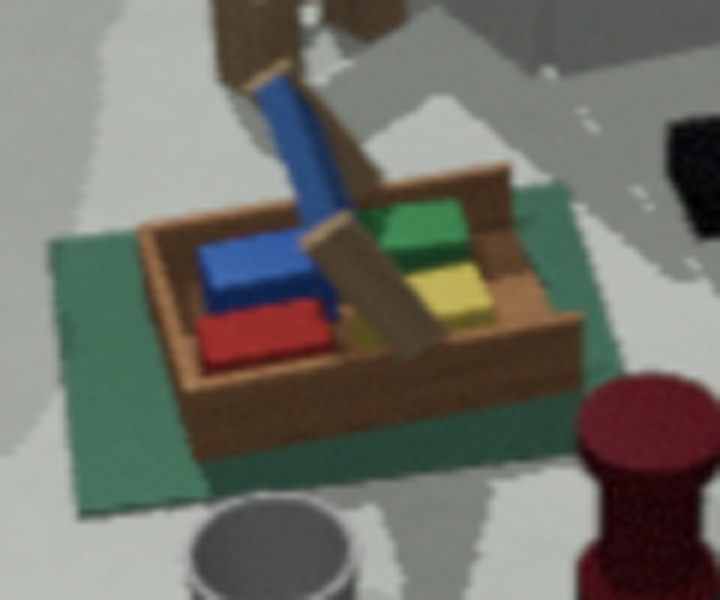

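View pics/c.png

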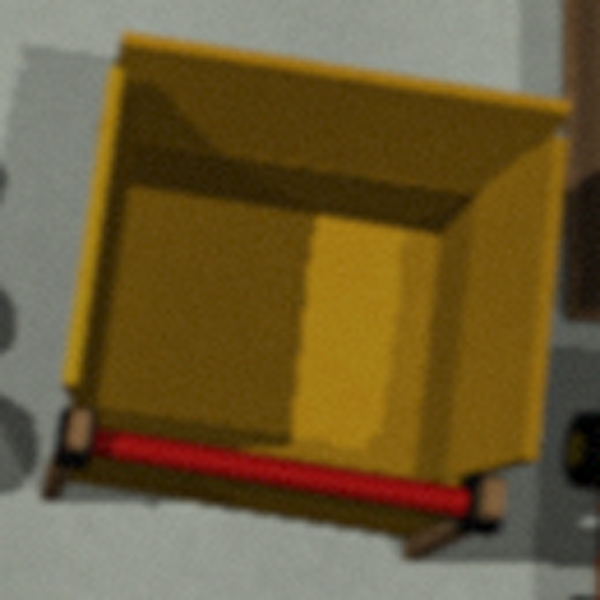

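```bash
cat >> h.py <<'E'
from workcell import readout
TRAY=([.5432,.2105,.004],-.064); MAT=([.5365,.2227,.004],-.16); HOP=([.587,-.250,0],-.115)
TOOL_T=np.array([[0,.866025,.5],[1,0,0],[0,.5,-.866025]])  # tool axes (cols) in tray frame
def Rtray(yaw,pitch=0): return Ro.from_euler('ZY',[yaw,pitch])   # pitch>0: nose down
def tcp_for(ref,refpt,yaw,pitch=0,back=0):
    """TCP pose placing tray-frame point refpt at world ref"""
    T=Rtray(yaw,pitch); R=T*Ro.from_matrix(TOOL_T)
    g=np.array(ref)+T.apply(np.array([-.018,0,.108])-refpt)
    return g-R.apply([0,0,.054+back]),R
def cur():
    o=readout.get_obs(); return np.array(o['eef_pos']),Ro.from_quat(o['tool_rot'])
def rows(way,n,grip,smooth=True):
    """way: list of (p,R) poses; prints rows"""
    p0,R0=cur(); 
    for i in range(1,n+1):
        s=i/n; s=s*s*(3-2*s) if smooth else s
        x=s*len(way); k=min(int(x),len(way)-1); f=x-k
        a=(p0,R0) if k==0 else way[k-1]; b=way[k]
        p=a[0]+(b[0]-a[0])*f; R=a[1]*Ro.from_rotvec((a[1].inv()*b[1]).as_rotvec()*f)
        d=R0.inv().apply(p-p0)*1000; w=(R0.inv()*R).as_rotvec()
        print([[round(float(v),1) for v in d],[round(float(v),3) for v in w],grip],end=',\n')
def traypose():
    p,R=cur(); T=R*Ro.from_matrix(TOOL_T).inv()
    o=p+R.apply([0,0,.054])-T.apply([-.018,0,.108]); e=T.as_euler('ZYX'); return o,e,o+T.apply([.095,0,0])
E
python3 - <<'E'
from h import *
np.set_printoptions(precision=4,suppress=True)
T=Rtray(TRAY[1])
for y in(.058,-.058):
    X=np.array(TRAY[0])+T.apply([-.018-.0075,y,.108+.013]); u=proj('top',X); v=proj('side',X)
    print('upper edge in crops', (u[0]-120)*4.8,(u[1]-175)*4.8,(v[0]-170)*6,(v[1]-125)*6)
w=tcp_for(TRAY[0],[0,0,0],TRAY[1],0,.09)
print(w[0]); rows([w],12,85)
E
```

```text
upper edge in crops 138.5276765857068 282.3555175199701 264.60480963391444 87.71369210849963
upper edge in crops 364.47979873216246 312.5961858657787 319.9344208049963 232.08118642494088
[0.4534 0.2163 0.2367]
[[-6.2, -2.1, 1.3], [-0.009, -0.006, 0.023], 85],
[[-23.3, -8.0, 4.9], [-0.034, -0.023, 0.086], 85],
[[-49.0, -16.8, 10.4], [-0.072, -0.048, 0.181], 85],
[[-81.4, -27.9, 17.3], [-0.12, -0.08, 0.3], 85],
[[-118.1, -40.4, 25.1], [-0.174, -0.116, 0.435], 85],
[[-156.9, -53.7, 33.4], [-0.231, -0.154, 0.578], 85],
[[-195.8, -67.0, 41.7], [-0.288, -0.193, 0.721], 85],
[[-232.5, -79.6, 49.5], [-0.342, -0.229, 0.856], 85],
[[-264.8, -90.7, 56.4], [-0.389, -0.261, 0.975], 85],
[[-290.6, -99.5, 61.8], [-0.427, -0.286, 1.07], 85],
[[-307.7, -105.3, 65.5], [-0.452, -0.303, 1.133], 85],
[[-313.9, -107.4, 66.8], [-0.462, -0.309, 1.156], 85],
```

Request:
{"api": "send_rows", "payload": {"moves": [[[-50, -17, 11], [-0.07, -0.05, 0.18], 85], [[-314, -107, 67], [-0.462, -0.309, 1.156], 85], [[-314, -107, 67], [-0.462, -0.309, 1.156], 85], [[-314, -107, 67], [-0.462, -0.309, 1.156], 85], [[-314, -107, 67], [-0.462, -0.309, 1.156], 85], [[-314, -107, 67], [-0.462, -0.309, 1.156], 85], [[-314, -107, 67], [-0.462, -0.309, 1.156], 85], [[-314, -107, 67], [-0.462, -0.309, 1.156], 85], [[-314, -107, 67], [-0.462, -0.309, 1.156], 85], [[-314, -107, 67], [-0.462, -0.309, 1.156], 85], [[-314, -107, 67], [-0.462, -0.309, 1.156], 85], [[-314, -107, 67], [-0.462, -0.309, 1.156], 85]]}}

```text
clock: 1.2
eef_pos: [0.453, 0.216, 0.2357]
tool_rot: [0.705, 0.661, 0.176, 0.189]
ft_force: [-0.6, -0.3, 0.5]
grip_width: 0.085
```

Run:
```python
from h import *
from workcell import camera
import cv2
w=tcp_for(TRAY[0],[0,0,0],TRAY[1],0,.0)
p,R=cur();print(p,readout.get_obs()['clock'])
cv2.imwrite("pics/w1.png",camera("wrist")[:,:,::-1])
c=get_calibration('wrist')
def pw(X):
    x=np.array(c['R'])@X+c['t']; r=np.hypot(x[0],x[1]); th=np.arctan2(r,x[2]); return c['cx']+c['fx']*th*x[0]/r,c['cy']+c['fy']*th*x[1]/r
T=Rtray(TRAY[1]); o=np.array(TRAY[0])
for q in ([-.018+.0069-.0075,.058,.108+.004+.013],[-.018+.0069-.0075,-.058,.108+.004+.013],[-.018-.0069-.0075,.058,.108-.004+.013],[-.018-.0069-.0075,-.058,.108-.004+.013],[-.018,0,.108]): print(np.round(pw(o+T.apply(q)),1))
rows([w],3,85)
```

```text
[0.45301885 0.21603881 0.23566437] 1.2
[292.2 146.9]
[289.8 309.4]
[265.9 146.9]
[267.9 309.4]
[279. 228.]
[[-0.0, 0.1, 23.2], [-0.0, 0.0, 0.0], 85],
[[-0.1, 0.4, 66.3], [-0.001, 0.0, 0.001], 85],
[[-0.2, 0.5, 89.5], [-0.001, 0.0, 0.001], 85],
```

View pics/w1.png

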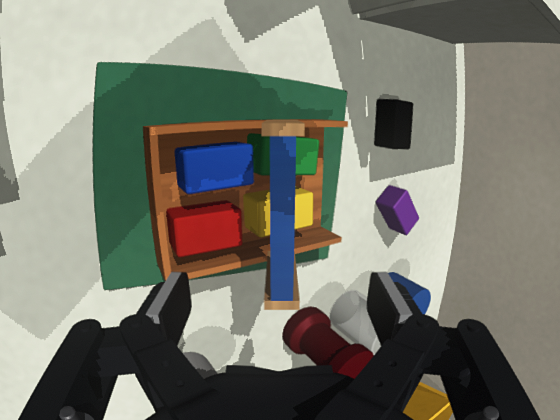

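Request:
{"api": "send_rows", "payload": {"moves": [[[1, 0, 15], [0, 0, 0], 85], [[2, 1, 40], [0, 0, 0], 85], [[4, 1, 65], [0, 0, 0], 85], [[4, 1, 82], [0, 0, 0], 85], [[4, 1, 90], [0, 0, 0], 60], [[4, 1, 90], [0, 0, 0], 40], [[4, 1, 90], [0, 0, 0], 30], [[4, 1, 90], [0, 0, 0], 20], [[4, 1, 90], [0, 0, 0], 10], [[4, 1, 90], [0, 0, 0], 5], [[4, 1, 90], [0, 0, 0], 5], [[4, 1, 90], [0, 0, 0], 5]]}}

```text
clock: 2.25
eef_pos: [0.4994, 0.2179, 0.16]
tool_rot: [0.704, 0.661, 0.178, 0.189]
ft_force: [-5.1, 0.3, 6.6]
grip_width: 0.0156
```

Run:
```python
from h import *
o=readout.get_obs();print(o['grip_width'],o['ft_force'],o['eef_pos'])
print(traypose())
p,R=cur(); rows([(p+[0,0,.03],R)],5,5)
```

```text
0.015580982765620373 [-5.07366307  0.3011479   6.59741324] [0.49938209 0.21794461 0.15995465]
(array([0.54446239, 0.21523728, 0.00523633]), array([-0.06272226, -0.00104271,  0.00079914]), array([0.63927554, 0.20928258, 0.00533539]))
[[0.0, 1.6, -2.7], [0.0, 0.0, 0.0], 5],
[[0.0, 5.3, -9.1], [0.0, 0.0, 0.0], 5],
[[0.0, 9.7, -16.8], [0.0, 0.0, 0.0], 5],
[[0.0, 13.5, -23.3], [0.0, 0.0, 0.0], 5],
[[0.0, 15.0, -26.0], [0.0, 0.0, 0.0], 5],
```

Request:
{"api": "send_rows", "payload": {"moves": [[[0, 1, -2], [0, 0, 0], 5], [[0, 4, -7], [0, 0, 0], 5], [[0, 10, -17], [0, 0, 0], 5], [[0, 20, -35], [0, 0, 0], 5], [[0, 30, -52], [0, 0, 0], 5], [[0, 42, -73], [0, 0, 0], 5], [[0, 54, -94], [0, 0, 0], 5], [[0, 66, -114], [0, 0, 0], 5], [[0, 77, -133], [0, 0, 0], 5], [[0, 85, -147], [0, 0, 0], 5], [[0, 90, -156], [0, 0, 0], 5], [[0, 92, -159], [0, 0, 0], 5]]}}

```text
clock: 3.25
eef_pos: [0.4992, 0.2177, 0.3451]
tool_rot: [0.704, 0.661, 0.178, 0.189]
ft_force: [0.6, 0.7, -4.8]
grip_width: 0.0151
```

Run:
```python
from h import *
np.set_printoptions(precision=4,suppress=True)
o=readout.get_obs();print(o['grip_width'],o['ft_force'],o['ft_torque'],o['eef_pos'])
print(traypose())
h=np.array(HOP[0])+Rtray(HOP[1]).apply([-.06,0,.185])
w=tcp_for(h,[.095,0,0],HOP[1]); rows([w],36,5)
```

```text
0.015139978743711075 [ 0.5728  0.6869 -4.801 ] [ 0.0986  1.0123 -0.0083] [0.4992 0.2177 0.3451]
(array([0.5444, 0.2152, 0.1904]), array([-0.0626, -0.0017,  0.0015]), array([0.6392, 0.2092, 0.1906]))
[[-1.0, -0.2, -0.1], [0.0, -0.0, 0.0], 5],
[[-4.0, -0.7, -0.3], [0.0, -0.0, 0.0], 5],
[[-8.9, -1.5, -0.7], [0.0, -0.001, 0.001], 5],
[[-15.5, -2.5, -1.3], [0.0, -0.001, 0.002], 5],
[[-23.7, -3.9, -2.0], [0.0, -0.001, 0.002], 5],
[[-33.4, -5.5, -2.8], [0.0, -0.002, 0.003], 5],
[[-44.5, -7.3, -3.7], [0.0, -0.003, 0.004], 5],
[[-56.9, -9.3, -4.7], [0.0, -0.003, 0.006], 5],
[[-70.4, -11.6, -5.9], [0.0, -0.004, 0.007], 5],
[[-85.0, -14.0, -7.1], [0.0, -0.005, 0.008], 5],
[[-100.6, -16.5, -8.4], [0.0, -0.006, 0.01], 5],
[[-116.9, -19.2, -9.7], [0.0, -0.007, 0.012], 5],
[[-133.9, -22.0, -11.2], [0.0, -0.008, 0.013], 5],
[[-151.5, -24.9, -12.6], [0.001, -0.009, 0.015], 5],
[[-169.6, -27.8, -14.1], [0.001, -0.01, 0.017], 5],
[[-188.0, -30.9, -15.7], [0.001, -0.011, 0.019], 5],
[[-206.7, -33.9, -17.2], [0.001, -0.013, 0.02], 5],
[[-225.4, -37.0, -18.8], [0.001, -0.014, 0.022], 5],
[[-244.2, -40.1, 
[... 233 characters left out ...]
, 0.031], 5],
[[-334.0, -54.8, -27.8], [0.001, -0.02, 0.033], 5],
[[-350.3, -57.5, -29.2], [0.001, -0.021, 0.035], 5],
[[-365.8, -60.1, -30.5], [0.001, -0.022, 0.036], 5],
[[-380.4, -62.5, -31.7], [0.001, -0.023, 0.038], 5],
[[-394.0, -64.7, -32.8], [0.001, -0.024, 0.039], 5],
[[-406.4, -66.7, -33.8], [0.002, -0.025, 0.04], 5],
[[-417.5, -68.5, -34.8], [0.002, -0.026, 0.041], 5],
[[-427.2, -70.1, -35.6], [0.002, -0.026, 0.042], 5],
[[-435.4, -71.5, -36.3], [0.002, -0.027, 0.043], 5],
[[-442.0, -72.6, -36.8], [0.002, -0.027, 0.044], 5],
[[-446.9, -73.4, -37.2], [0.002, -0.027, 0.044], 5],
[[-449.8, -73.9, -37.5], [0.002, -0.028, 0.045], 5],
[[-450.9, -74.0, -37.6], [0.002, -0.028, 0.045], 5],
```

Request:
{"api": "send_rows", "payload": {"moves": [[[-2, 0, 0], [0, 0, 0], 5], [[-9, -2, -1], [0, 0, 0], 5], [[-19, -3, -2], [0, 0, 0.002], 5], [[-33, -5, -3], [0, -0.002, 0.003], 5], [[-51, -8, -4], [0, -0.003, 0.005], 5], [[-71, -12, -6], [0, -0.004, 0.007], 5], [[-93, -15, -8], [0, -0.006, 0.009], 5], [[-117, -19, -10], [0, -0.007, 0.012], 5], [[-143, -23, -12], [0, -0.009, 0.014], 5], [[-170, -28, -14], [0, -0.01, 0.017], 5], [[-197, -32, -16], [0.001, -0.012, 0.02], 5], [[-225, -37, -19], [0.001, -0.014, 0.022], 5]]}}

```text
clock: 4.25
eef_pos: [0.4417, -0.0063, 0.3414]
tool_rot: [0.713, 0.652, 0.174, 0.191]
ft_force: [1.9, -0.4, -5.3]
grip_width: 0.0154
```

Request:
{"api": "send_rows", "payload": {"moves": [[[-28, -5, -2], [0, -0.002, 0.003], 5], [[-55, -9, -5], [0, -0.003, 0.005], 5], [[-82, -14, -7], [0, -0.005, 0.008], 5], [[-108, -18, -9], [0, -0.007, 0.011], 5], [[-132, -22, -11], [0, -0.008, 0.013], 5], [[-155, -25, -13], [0, -0.01, 0.015], 5], [[-175, -29, -14], [0, -0.011, 0.017], 5], [[-192, -32, -16], [0, -0.012, 0.019], 5], [[-206, -34, -17], [0, -0.013, 0.021], 5], [[-217, -36, -18], [0.001, -0.014, 0.022], 5], [[-223, -37, -19], [0.001, -0.014, 0.022], 5], [[-225, -37, -19], [0.001, -0.014, 0.022], 5]]}}

```text
clock: 5.25
eef_pos: [0.3786, -0.2279, 0.3389]
tool_rot: [0.723, 0.642, 0.169, 0.193]
ft_force: [-0.4, -0.6, -5.3]
grip_width: 0.0155
```

Run:
```python
from h import *
from workcell import camera
import cv2
np.set_printoptions(precision=4,suppress=True)
o=readout.get_obs();print(o['clock'],o['grip_width'],o['ft_force'],o['ft_torque'],o['eef_pos'])
print(traypose())
t=camera("top")[:,:,::-1]; s=camera("side")[:,:,::-1]
a=cv2.resize(t[120:270,300:450],(400,400),interpolation=cv2.INTER_CUBIC) #2.667
b=cv2.resize(s[100:350,200:450],(400,400),interpolation=cv2.INTER_CUBIC) #1.6
cv2.imwrite("pics/d.png",np.hstack([a,b]))
O,e,sp=traypose(); T=Rtray(e[0],e[1])
for q in ([.095,.065,.051],[.095,-.065,.051],[-.095,-.065,.051],[.095,-.065,0]):
    u=proj('top',O+T.apply(q)); v=proj('side',O+T.apply(q)); print(q,round((u[0]-300)*2.667),round((u[1]-120)*2.667),round((v[0]-200)*1.6)+400,round((v[1]-100)*1.6))
h=np.array(HOP[0])+Rtray(HOP[1]).apply([.008,0,.15])
w=tcp_for(h,[.095,0,0],HOP[1]); print(w[0]); rows([w],8,5)
```

```text
5.25 0.015470562087808833 [-0.4138 -0.6354 -5.3167] [0.1107 1.128  0.0152] [ 0.3786 -0.2279  0.3389]
(array([ 0.4227, -0.2336,  0.184 ]), array([-0.1191,  0.0037, -0.0031]), array([ 0.517 , -0.2449,  0.1836]))
[0.095, 0.065, 0.051] 108 314 516 181
[0.095, -0.065, 0.051] 267 343 543 255
[-0.095, -0.065, 0.051] 237 584 381 284
[0.095, -0.065, 0] 249 351 541 283
[ 0.4559 -0.2349  0.3048]
[[0.1, 2.1, 2.9], [-0.0, 0.0, -0.0], 5],
[[0.2, 7.7, 10.6], [-0.0, 0.0, -0.0], 5],
[[0.4, 15.7, 21.6], [-0.001, 0.001, -0.0], 5],
[[0.6, 24.7, 34.1], [-0.001, 0.002, -0.0], 5],
[[0.8, 33.8, 46.6], [-0.002, 0.002, -0.0], 5],
[[1.0, 41.8, 57.5], [-0.002, 0.003, -0.001], 5],
[[1.1, 47.4, 65.2], [-0.003, 0.003, -0.001], 5],
[[1.2, 49.5, 68.1], [-0.003, 0.003, -0.001], 5],
```

View pics/d.png

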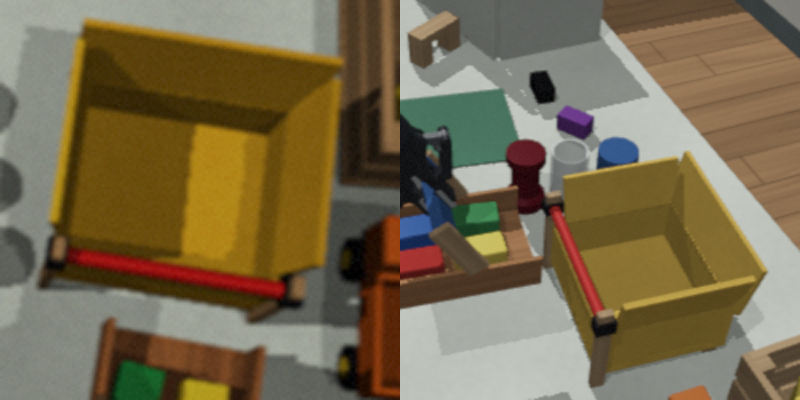

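Request:
{"api": "send_rows", "payload": {"moves": [[[0, 2, 2], [0, 0, 0], 5], [[0, 8, 8], [0, 0, 0], 5], [[0, 17, 18], [0, 0, 0], 5], [[1, 27, 28], [-0.001, 0.001, 0], 5], [[1, 38, 40], [-0.002, 0.002, 0], 5], [[1, 48, 50], [-0.003, 0.003, 0], 5], [[1, 55, 58], [-0.003, 0.003, 0], 5], [[1, 58, 61], [-0.003, 0.003, 0], 5], [[1, 58, 61], [-0.003, 0.003, 0], 5], [[1, 58, 61], [-0.003, 0.003, 0], 5]]}}

```text
clock: 6.18
eef_pos: [0.4596, -0.235, 0.3147]
tool_rot: [0.721, 0.643, 0.172, 0.193]
ft_force: [-0.9, -0.7, -5.7]
grip_width: 0.0151
```

Run:
```python
from h import *
np.set_printoptions(precision=4,suppress=True)
o=readout.get_obs();print(o['clock'],o['grip_width'],o['ft_force'],o['ft_torque'],o['eef_pos'])
print(traypose())
```

```text
6.1833 0.01508450410215431 [-0.9405 -0.6625 -5.7375] [ 0.0801  1.0925 -0.0416] [ 0.4596 -0.235   0.3147]
(array([ 0.5041, -0.24  ,  0.1599]), array([-0.115 ,  0.0011,  0.0007]), array([ 0.5985, -0.2509,  0.1598]))
```

Request:
{"api": "send_rows", "payload": {"moves": [[[0, -1, 2], [0, 0, 0], 5], [[0, -3, 5], [0, 0, 0], 5], [[0, -5, 8], [0, 0, 0], 5], [[0, -6, 10], [0, 0, 0], 5], [[0, -6, 10], [0, 0, 0], 5]]}}

```text
clock: 6.6
eef_pos: [0.4586, -0.2348, 0.3021]
tool_rot: [0.722, 0.643, 0.172, 0.192]
ft_force: [-0.6, -0.1, -6.6]
grip_width: 0.0152
```

Request:
{"api": "send_rows", "payload": {"moves": [[[0, -0.5, 0.9], [0, 0, 0], 5], [[0, -1, 1.7], [0, 0, 0], 5], [[0, -1.5, 2.6], [0, 0, 0], 5], [[0, -1.5, 2.6], [0, 0, 0], 5]]}}

```text
clock: 6.93
eef_pos: [0.4585, -0.2347, 0.2989]
tool_rot: [0.722, 0.643, 0.172, 0.192]
ft_force: [-1.2, -1.0, -6.1]
grip_width: 0.0151
```

```bash
cat > st.py <<'E'
from h import *
np.set_printoptions(precision=4,suppress=True)
o=readout.get_obs();print(o['clock'],o['grip_width'],o['ft_force'],o['ft_torque'],o['eef_pos'])
for x in traypose(): print(x)
E
python3 st.py
```

```text
6.9333 0.015112527679590934 [-1.1808 -0.9918 -6.0842] [0.0945 1.1049 0.0759] [ 0.4585 -0.2347  0.2989]
[ 0.5028 -0.2397  0.144 ]
[-0.1155  0.0029  0.0015]
[ 0.5972 -0.2506  0.1437]
```

No contact yet (spout at ~0.1437). Continue in 3 mm steps.

Request:
{"api": "send_rows", "payload": {"moves": [[[0, -0.5, 0.9], [0, 0, 0], 5], [[0, -1, 1.7], [0, 0, 0], 5], [[0, -1.5, 2.6], [0, 0, 0], 5], [[0, -1.5, 2.6], [0, 0, 0], 5]]}}

```text
clock: 7.27
eef_pos: [0.4586, -0.2348, 0.2959]
tool_rot: [0.722, 0.643, 0.172, 0.192]
ft_force: [-1.3, 0.8, -5.1]
grip_width: 0.0149
```

Request:
{"api": "send_rows", "payload": {"moves": [[[0, -0.5, 0.9], [0, 0, 0], 5], [[0, -1, 1.7], [0, 0, 0], 5], [[0, -1.5, 2.6], [0, 0, 0], 5], [[0, -1.5, 2.6], [0, 0, 0], 5]]}}

```text
clock: 7.6
eef_pos: [0.4588, -0.2349, 0.2931]
tool_rot: [0.722, 0.642, 0.172, 0.192]
ft_force: [-0.9, 0.2, -2.4]
grip_width: 0.0152
```

```bash
python3 st.py
```

```text
7.6 0.01524156377022514 [-0.8889  0.1921 -2.4346] [0.1118 0.9269 0.016 ] [ 0.4588 -0.2349  0.2931]
[ 0.5032 -0.2398  0.1383]
[-0.1156  0.0018  0.0012]
[ 0.5976 -0.2508  0.1381]
```

Request:
{"api": "send_rows", "payload": {"moves": [[[0, -0.5, 0.9], [0, 0, 0], 5], [[0, -1, 1.7], [0, 0, 0], 5], [[0, -1, 1.7], [0, 0, 0], 5]]}}

```text
clock: 7.85
eef_pos: [0.4589, -0.2349, 0.2914]
tool_rot: [0.721, 0.642, 0.172, 0.193]
ft_force: [-1.5, 0.7, -2.2]
grip_width: 0.0152
```

```bash
python3 st.py
```

```text
7.85 0.015215891908715841 [-1.5342  0.7024 -2.1803] [0.1716 0.8419 0.0801] [ 0.4589 -0.2349  0.2914]
[ 0.5035 -0.2399  0.1366]
[-0.1154  0.0011  0.001 ]
[ 0.5979 -0.2509  0.1365]
```

Request:
{"api": "send_rows", "payload": {"moves": [[[0, 0, 0], [0, 0, 0], 5], [[0, 0, 0], [0, 0, 0], 5]]}}

```text
clock: 8.02
eef_pos: [0.459, -0.2349, 0.2915]
tool_rot: [0.721, 0.642, 0.172, 0.193]
ft_force: [-1.3, 0.2, -1.5]
grip_width: 0.015
```

```bash
python3 st.py
```

```text
8.0167 0.015029401334023406 [-1.2648  0.2272 -1.5189] [0.2454 0.9016 0.0211] [ 0.459  -0.2349  0.2915]
[ 0.5035 -0.2399  0.1367]
[-0.1154  0.0009  0.0009]
[ 0.5979 -0.2509  0.1366]
```

Request:
{"api": "send_rows", "payload": {"moves": [[[0, -0.5, 0.9], [0, 0, 0], 5], [[0, -1.1, 1.9], [0, 0, 0], 5], [[0, -1.1, 1.9], [0, 0, 0], 5]]}}

```text
clock: 8.27
eef_pos: [0.459, -0.235, 0.2893]
tool_rot: [0.721, 0.642, 0.172, 0.193]
ft_force: [-1.8, 0.3, -1.2]
grip_width: 0.0151
```

```bash
cat >> h.py <<'E'
def tilt(tip0,yaw,th,d=.010,r=.008,dz=0):
    "tip0: level tip; returns TCP pose with tray pitched th about the bar"
    dx=r*np.sin(th)+d*np.cos(th)-d; z=r*np.cos(th)-d*np.sin(th)-r+dz
    ref=np.array(tip0)+Ro.from_euler('z',yaw).apply([dx,0,z])
    return tcp_for(ref,[.095,0,0],yaw,th)
E
python3 st.py
python3 - <<'E'
from h import *
O,e,tip=traypose(); print(tip,e)
rows([tilt(tip,e[0],np.radians(a)) for a in (4,8,12,16,20,24)],12,5)
E
```

```text
8.2667 0.01511029196931427 [-1.8369  0.2737 -1.1812] [0.2114 0.8192 0.0875] [ 0.459  -0.235   0.2893]
[ 0.5036 -0.24    0.1345]
[-0.1154  0.0006  0.0009]
[ 0.598  -0.2509  0.1345]
[ 0.5980014  -0.25092351  0.13446295] [-0.11541475  0.00056418  0.00090565]
[[0.0, 1.7, -0.2], [0.008, -0.0, -0.0], 5],
[[0.1, 6.4, -0.7], [0.031, -0.0, -0.0], 5],
[[0.1, 13.4, -1.6], [0.065, -0.001, -0.0], 5],
[[0.2, 22.4, -2.0], [0.108, -0.001, -0.0], 5],
[[0.2, 32.6, -2.2], [0.157, -0.001, -0.0], 5],
[[0.2, 43.4, -2.0], [0.209, -0.001, -0.0], 5],
[[0.2, 54.1, -1.0], [0.261, -0.001, -0.0], 5],
[[0.2, 64.2, 0.4], [0.31, -0.001, -0.0], 5],
[[0.2, 73.1, 1.9], [0.353, -0.001, -0.0], 5],
[[0.2, 80.1, 3.6], [0.387, -0.001, -0.0], 5],
[[0.2, 84.7, 4.7], [0.41, -0.001, -0.0], 5],
[[0.2, 86.4, 5.1], [0.418, -0.001, -0.0], 5],
```

Request:
{"api": "send_rows", "payload": {"moves": [[[0, 1.7, -0.2], [0.008, 0, 0], 5], [[0, 6.4, -0.7], [0.031, 0, 0], 5], [[0, 13.4, -1.6], [0.065, 0, 0], 5], [[0, 22.4, -2], [0.108, 0, 0], 5], [[0, 32.6, -2.2], [0.157, 0, 0], 5], [[0, 43.4, -2], [0.209, 0, 0], 5], [[0, 43.4, -2], [0.209, 0, 0], 5], [[0, 43.4, -2], [0.209, 0, 0], 5]]}}

```text
clock: 8.93
eef_pos: [0.4976, -0.2397, 0.3135]
tool_rot: [0.737, 0.657, 0.106, 0.118]
ft_force: [2.9, -0.9, -1.9]
grip_width: 0.0149
```

```bash
python3 st.py
python3 - <<'E'
from h import *
from workcell import camera
import cv2
s=camera("side")[:,:,::-1]
cv2.imwrite("pics/e.png",cv2.resize(s[130:330,200:440],(720,600),interpolation=cv2.INTER_CUBIC))
tip=[.598,-.2509,.1345]
rows([tilt(tip,-.1154,np.radians(a)) for a in (16,20,24)],8,5)
E
```

```text
8.9333 0.014889164337685626 [ 2.9287 -0.9198 -1.9097] [-0.2526 -0.7759 -0.0347] [ 0.4976 -0.2397  0.3135]
[ 0.5101 -0.2411  0.1528]
[-0.1143  0.2048 -0.    ]
[ 0.6025 -0.2517  0.1335]
[[0.0, 1.7, -0.2], [0.01, -0.0, 0.0], 5],
[[0.2, 6.1, -0.8], [0.035, -0.0, 0.0], 5],
[[0.3, 12.3, -1.6], [0.07, -0.0, 0.001], 5],
[[0.4, 20.2, -2.0], [0.109, -0.0, 0.001], 5],
[[0.4, 28.2, -2.2], [0.147, -0.0, 0.001], 5],
[[0.4, 35.2, -2.0], [0.181, -0.0, 0.001], 5],
[[0.3, 40.1, -1.9], [0.205, -0.0, 0.001], 5],
[[0.3, 42.0, -1.8], [0.214, -0.0, 0.001], 5],
```

View pics/e.png

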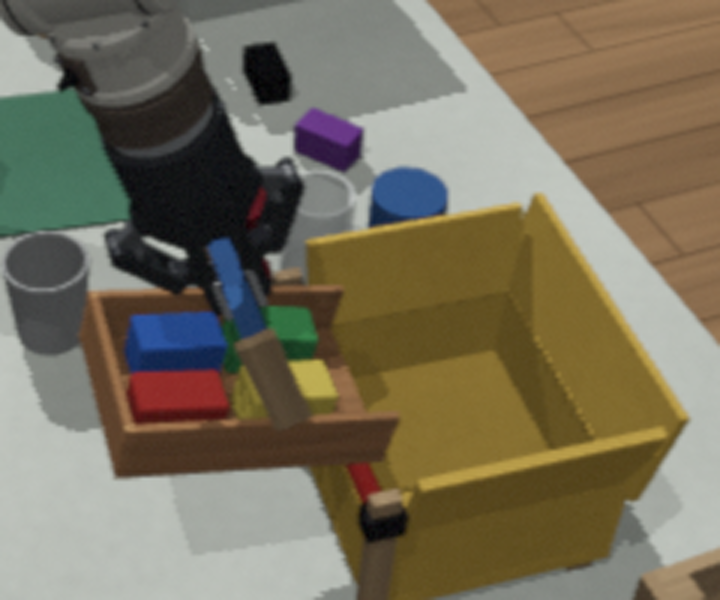

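Run:
```python
from h import *
tip=[.598,-.2509,.1345]
for a in (0,11.7,12,24):
  p,R=tilt(tip,-.1154,np.radians(a)); print(a,p,(R.as_quat()), cur()[1].as_quat())
```

```text
0 [ 0.45893116 -0.23477983  0.28926537] [0.721264   0.64248807 0.1721542  0.19326215] [0.7370397  0.65699338 0.10557993 0.11825842]
11.7 [ 0.49440145 -0.23889137  0.31224591] [0.7372059  0.6566888  0.10577239 0.11874123] [0.7370397  0.65699338 0.10557993 0.11825842]
12 [ 0.49536882 -0.23900351  0.31273708] [0.73751424 0.65696346 0.10405283 0.11681082] [0.7370397  0.65699338 0.10557993 0.11825842]
24 [ 0.53585781 -0.24369679  0.32806933] [0.74568411 0.66424103 0.03481143 0.03907969] [0.7370397  0.65699338 0.10557993 0.11825842]
```

Request:
{"api": "send_rows", "payload": {"moves": [[[0, 1.7, -0.2], [0.01, 0, 0], 5], [[0, 6.1, -0.8], [0.035, 0, 0], 5], [[0, 12.3, -1.6], [0.07, 0, 0], 5], [[0, 20.2, -2], [0.109, 0, 0.001], 5], [[0, 28.2, -2.2], [0.147, 0, 0.001], 5], [[0, 35.2, -2], [0.181, 0, 0.001], 5], [[0, 40.1, -1.9], [0.205, 0, 0.001], 5], [[0, 42, -1.8], [0.214, 0, 0.001], 5], [[0, 42, -1.8], [0.214, 0, 0.001], 5]]}}

```text
clock: 9.73
eef_pos: [0.536, -0.2441, 0.3277]
tool_rot: [0.746, 0.664, 0.035, 0.039]
ft_force: [1.3, -0.5, -1.2]
grip_width: 0.0153
```

```bash
python3 st.py
python3 - <<'E'
from h import *
from workcell import camera
import cv2
s=camera("side")[:,:,::-1]
cv2.imwrite("pics/f.png",cv2.resize(s[130:330,200:440],(720,600),interpolation=cv2.INTER_CUBIC))
tip=[.598,-.2509,.1345]
w=[tilt(tip,-.1154,np.radians(a)) for a in (28,32,36)]
rows(w,8,5)
print(w[-1][0])
E
```

```text
9.7333 0.015274074696369589 [ 1.348  -0.4526 -1.2466] [-0.1694 -0.5207  0.0533] [ 0.536  -0.2441  0.3277]
[ 0.5143 -0.2415  0.1681]
[-0.1153  0.4192  0.0006]
[ 0.6005 -0.2515  0.1294]
[[0.0, 1.9, -0.2], [0.009, -0.0, -0.0], 5],
[[0.2, 6.8, -0.9], [0.033, -0.0, -0.0], 5],
[[0.4, 13.7, -1.8], [0.067, -0.001, -0.0], 5],
[[0.4, 21.7, -2.3], [0.105, -0.001, -0.0], 5],
[[0.4, 29.7, -2.6], [0.144, -0.001, -0.0], 5],
[[0.4, 36.7, -2.4], [0.177, -0.001, -0.0], 5],
[[0.4, 41.7, -2.3], [0.201, -0.001, -0.0], 5],
[[0.4, 43.5, -2.2], [0.21, -0.001, -0.0], 5],
[ 0.57862858 -0.24865456  0.33459204]
```

Request:
{"api": "send_rows", "payload": {"moves": [[[0, 1.9, -0.2], [0.009, 0, 0], 5], [[0, 6.8, -0.9], [0.033, 0, 0], 5], [[0, 13.7, -1.8], [0.067, 0, 0], 5], [[0, 21.7, -2.3], [0.105, 0, 0], 5], [[0, 25, -2.4], [0.12, 0, 0], 5], [[0, 25, -2.4], [0.12, 0, 0], 5], [[0, 25, -2.4], [0.12, 0, 0], 5], [[0, 25, -2.4], [0.12, 0, 0], 5]]}}

```text
clock: 10.45
eef_pos: [0.5602, -0.247, 0.333]
tool_rot: [0.747, 0.665, -0.004, -0.005]
ft_force: [2.4, 0.3, -1.9]
grip_width: 0.0153
```

```bash
python3 st.py
python3 - <<'E'
from h import *
from workcell import camera
import cv2
s=camera("side")[:,:,::-1]
cv2.imwrite("pics/g.png",cv2.resize(s[130:330,200:440],(720,600),interpolation=cv2.INTER_CUBIC))
tip=[.598,-.2509,.1345]
w=[tilt(tip,-.1154,np.radians(a)) for a in (34,37,40)]
rows(w,8,5)
print(w[-1][0])
E
```

```text
10.45 0.015267483605667122 [ 2.3791  0.2508 -1.9289] [-0.2731 -1.0977  0.1605] [ 0.5602 -0.247   0.333 ]
[ 0.52   -0.2422  0.177 ]
[-0.1154  0.5369  0.0005]
[ 0.6011 -0.2516  0.1284]
[[0.1, 1.5, -0.1], [0.007, -0.0, -0.0], 5],
[[0.2, 5.3, -0.5], [0.027, -0.0, -0.0], 5],
[[0.4, 10.7, -1.0], [0.054, -0.0, -0.0], 5],
[[0.5, 16.7, -1.5], [0.083, -0.0, -0.0], 5],
[[0.5, 22.7, -1.8], [0.112, -0.0, -0.0], 5],
[[0.5, 27.9, -1.9], [0.137, -0.0, -0.0], 5],
[[0.5, 31.7, -2.0], [0.155, -0.0, -0.0], 5],
[[0.5, 33.1, -2.0], [0.161, -0.0, -0.0], 5],
[ 0.59307079 -0.25032863  0.3347479 ]
```

View pics/g.png

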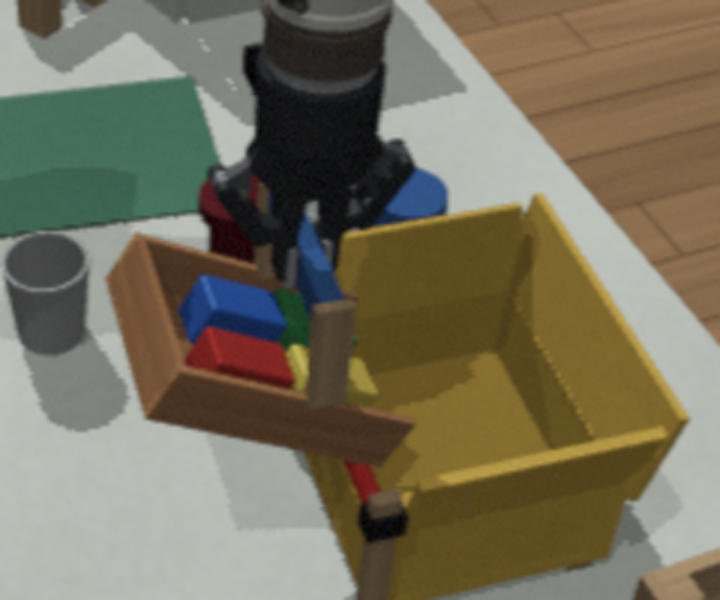

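Request:
{"api": "send_rows", "payload": {"moves": [[[0, 1.5, 0.3], [0.007, 0, 0], 5], [[0, 5.3, 0.3], [0.027, 0, 0], 5], [[0, 10.7, 0], [0.054, 0, 0], 5], [[0, 14, -0.3], [0.07, 0, 0], 5], [[0, 16.7, -0.5], [0.083, 0, 0], 5], [[0, 16.7, -0.5], [0.083, 0, 0], 5], [[0, 16.7, -0.5], [0.083, 0, 0], 5], [[0, 16.7, -0.5], [0.083, 0, 0], 5]]}}

```text
clock: 11.17
eef_pos: [0.5767, -0.2489, 0.334]
tool_rot: [0.746, 0.664, -0.031, -0.035]
ft_force: [2.1, -0.3, 1.2]
grip_width: 0.015
```

```bash
python3 st.py
python3 - <<'E'
from h import *
from workcell import camera
import cv2
s=camera("side")[:,:,::-1]
cv2.imwrite("pics/h.png",cv2.resize(s[130:330,200:440],(720,600),interpolation=cv2.INTER_CUBIC))
g=cv2.imread("pics/g.png");h=cv2.imread("pics/h.png")
def cen(im,lo,hi):
    m=cv2.inRange(cv2.cvtColor(im,cv2.COLOR_BGR2HSV),lo,hi)[230:440,150:420]; y,x=np.nonzero(m); return x.mean()+150,y.mean()+230,len(x)
for im in (g,h): print('red',cen(im,(0,170,80),(4,255,255)),'blue',cen(im,(105,150,110),(125,255,255)))
tip=[.598,-.2509,.1335]
w=[tilt(tip,-.1154,np.radians(a)) for a in (38,41,44)]
rows(w,8,5)
E
```

```text
11.1667 0.014962562369404851 [ 2.0532 -0.2769  1.1645] [-0.1052 -1.0138  0.1487] [ 0.5767 -0.2489  0.334 ]
[ 0.524  -0.2427  0.1818]
[-0.1156  0.6184  0.0004]
[ 0.6009 -0.2517  0.1267]
red (np.float64(239.28417155199014), np.float64(356.0339401419315), 3241) blue (np.float64(244.81581953169618), np.float64(292.7472872644203), 3502)
red (np.float64(391.8703363914373), np.float64(389.7675840978593), 1635) blue (np.float64(369.8509737510584), np.float64(309.30059271803555), 1181)
[[0.1, 1.2, -0.1], [0.006, -0.0, -0.0], 5],
[[0.2, 4.3, -0.2], [0.021, -0.0, -0.0], 5],
[[0.5, 8.8, -0.5], [0.043, -0.0, -0.0], 5],
[[0.5, 14.7, -0.9], [0.071, -0.0, -0.0], 5],
[[0.5, 20.7, -1.4], [0.1, -0.0, -0.0], 5],
[[0.5, 25.9, -1.5], [0.125, -0.0, -0.0], 5],
[[0.5, 29.6, -1.6], [0.143, -0.0, -0.0], 5],
[[0.5, 31.0, -1.7], [0.15, -0.0, -0.0], 5],
```

Request:
{"api": "send_rows", "payload": {"moves": [[[0, 0, 0], [0, 0, 0], 5], [[0, 0, 0], [0, 0, 0], 5], [[0, 0, 0], [0, 0, 0], 5], [[0, 0, 0], [0, 0, 0], 5]]}}

```text
clock: 11.55
eef_pos: [0.5765, -0.2489, 0.3345]
tool_rot: [0.746, 0.664, -0.031, -0.035]
ft_force: [1.8, 0.4, -0.3]
grip_width: 0.0153
```

```bash
python3 st.py
python3 - <<'E'
from h import *
from workcell import camera
import cv2
s=camera("side")[:,:,::-1]; t=camera("top")[:,:,::-1]
a=cv2.resize(s[150:300,220:420],(533,400),interpolation=cv2.INTER_CUBIC)
b=cv2.resize(t[120:260,330:420],(257,400),interpolation=cv2.INTER_CUBIC)
cv2.imwrite("pics/i.png",np.hstack([a,b]))
E
```

```text
11.55 0.015254554230440535 [ 1.838   0.4065 -0.3057] [-0.1383 -0.9359  0.1281] [ 0.5765 -0.2489  0.3345]
[ 0.5239 -0.2428  0.1823]
[-0.1158  0.6177  0.0002]
[ 0.6008 -0.2517  0.1272]
```

View pics/i.png

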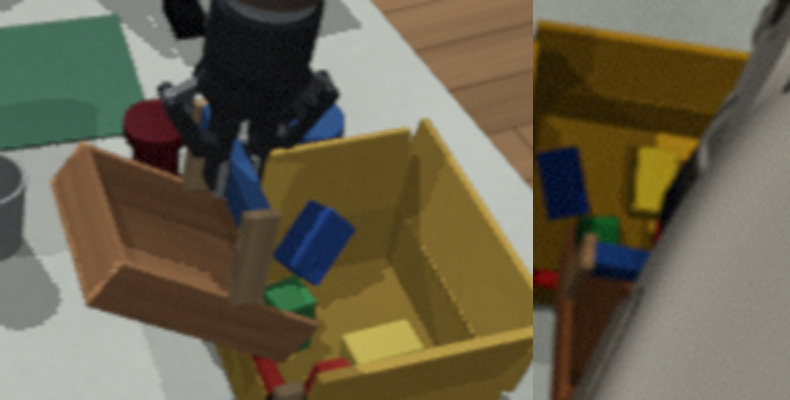

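Request:
{"api": "send_rows", "payload": {"moves": [[[0, 0, 0.5], [0, 0, 0], 5], [[0, 0, 1], [0, 0, 0], 5], [[0, 0, 1], [0, 0, 0], 5], [[0, 0, 1], [0, 0, 0], 5], [[0, 0, 1], [0, 0, 0], 5], [[0, 0, 1], [0, 0, 0], 5]]}}

```text
clock: 12.15
eef_pos: [0.5765, -0.2489, 0.3334]
tool_rot: [0.746, 0.664, -0.031, -0.035]
ft_force: [2.3, 0.2, 1.3]
grip_width: 0.0154
```

```bash
python3 st.py
python3 - <<'E'
from h import *
from workcell import camera
import cv2
s=camera("side")[:,:,::-1]; t=camera("wrist")[:,:,::-1]
a=cv2.resize(s[170:290,290:410],(400,400),interpolation=cv2.INTER_CUBIC)
b=cv2.resize(t,(400,300)); b=cv2.copyMakeBorder(b,0,100,0,0,cv2.BORDER_CONSTANT)
cv2.imwrite("pics/j.png",np.hstack([a,b]))
# retreat: lift 60 mm straight up & back, unpitching
p,R=cur(); O,e,tip=traypose()
w1=(p+[-.01,0,.04],R); 
h=np.array(HOP[0])+Rtray(HOP[1]).apply([-.06,0,.20])
w2=tcp_for(h,[.095,0,0],HOP[1]); rows([w1],6,5); print(); rows([w1,w2],16,5)
E
```

```text
12.15 0.015350699215886403 [2.3465 0.1925 1.2555] [-0.11   -1.0142  0.1062] [ 0.5765 -0.2489  0.3334]
[ 0.5239 -0.2427  0.1811]
[-0.1156  0.6179  0.0003]
[ 0.6008 -0.2517  0.1261]
[[-0.1, -1.0, -2.9], [0.0, 0.0, 0.0], 5],
[[-0.3, -3.5, -10.1], [0.0, 0.0, 0.0], 5],
[[-0.6, -6.8, -19.4], [0.0, 0.0, 0.0], 5],
[[-0.8, -10.1, -28.8], [0.0, 0.0, 0.0], 5],
[[-1.1, -12.6, -36.0], [0.0, 0.0, 0.0], 5],
[[-1.1, -13.7, -38.9], [0.0, 0.0, 0.0], 5],

[[-0.0, -0.3, -0.9], [0.0, 0.0, 0.0], 5],
[[-0.1, -1.2, -3.3], [0.0, 0.0, 0.0], 5],
[[-0.2, -2.5, -7.2], [0.0, 0.0, 0.0], 5],
[[-0.4, -4.3, -12.2], [0.0, 0.0, 0.0], 5],
[[-0.5, -6.3, -18.0], [0.0, 0.0, 0.0], 5],
[[-0.7, -8.6, -24.6], [0.0, 0.0, 0.0], 5],
[[-0.9, -11.1, -31.6], [0.0, 0.0, 0.0], 5],
[[-1.1, -13.7, -38.9], [0.0, 0.0, 0.0], 5],
[[-0.9, -46.7, -32.3], [-0.115, -0.0, -0.0], 5],
[[-0.7, -78.6, -25.9], [-0.227, -0.0, -0.0], 5],
[[-0.6, -108.5, -19.9], [-0.331, -0.0, -0.0], 5],
[[-0.4, -135.3, -14.6], [-0.425, -0.0, -0.001], 5],
[[-0.3, -158.0, -10.0], [-0.504, -0.0, -0.001], 5],
[[-0.2, -175.4, -6.5], [-0.565, -0.0, -0.001], 5],
[[-0.1, -186.7, -4.3], [-0.604, -0.0, -0.001], 5],
[[-0.1, -190.6, -3.5], [-0.618, -0.0, -0.001], 5],
```

View pics/j.png

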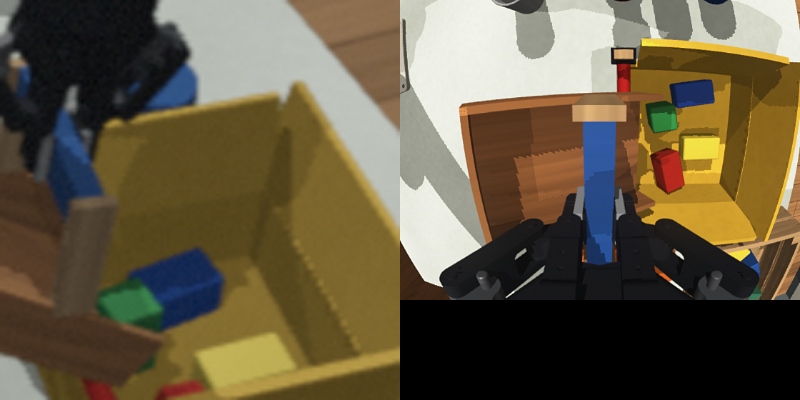

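Request:
{"api": "send_rows", "payload": {"moves": [[[0, 0, -1], [0, 0, 0], 5], [[0, -1, -4], [0, 0, 0], 5], [[0, -3, -10], [0, 0, 0], 5], [[0, -6, -19], [0, 0, 0], 5], [[-1, -10, -29], [0, 0, 0], 5], [[-1, -13, -36], [0, 0, 0], 5], [[-1, -14, -39], [0, 0, 0], 5]]}}

```text
clock: 12.83
eef_pos: [0.5656, -0.2489, 0.3753]
tool_rot: [0.746, 0.664, -0.031, -0.035]
ft_force: [0.1, 0.3, -3.4]
grip_width: 0.0153
```

```bash
python3 st.py
python3 - <<'E'
from h import *
h=np.array(HOP[0])+Rtray(HOP[1]).apply([-.06,0,.20])
w2=tcp_for(h,[.095,0,0],HOP[1]); rows([w2],12,5)
E
```

```text
12.8333 0.015251818228572751 [ 0.1153  0.3381 -3.3533] [-0.0256 -0.2963  0.0233] [ 0.5656 -0.2489  0.3753]
[ 0.5131 -0.2429  0.2231]
[-0.1167  0.617  -0.0005]
[ 0.59   -0.2519  0.1681]
[[0.0, -3.5, 0.7], [-0.012, 0.0, -0.0], 5],
[[0.1, -13.0, 2.8], [-0.046, 0.0, -0.0], 5],
[[0.2, -27.5, 5.8], [-0.096, 0.0, -0.0], 5],
[[0.3, -45.6, 9.6], [-0.16, 0.0, -0.0], 5],
[[0.4, -66.2, 14.0], [-0.232, 0.0, -0.001], 5],
[[0.6, -87.9, 18.6], [-0.308, 0.0, -0.001], 5],
[[0.7, -109.7, 23.2], [-0.385, 0.0, -0.001], 5],
[[0.9, -130.3, 27.5], [-0.457, 0.001, -0.001], 5],
[[1.0, -148.4, 31.3], [-0.521, 0.001, -0.001], 5],
[[1.1, -162.8, 34.4], [-0.571, 0.001, -0.001], 5],
[[1.1, -172.4, 36.4], [-0.605, 0.001, -0.001], 5],
[[1.2, -175.9, 37.1], [-0.617, 0.001, -0.001], 5],
```

Request:
{"api": "send_rows", "payload": {"moves": [[[0, -4, 1], [-0.012, 0, 0], 5], [[0, -13, 3], [-0.046, 0, 0], 5], [[0, -28, 6], [-0.096, 0, 0], 5], [[0, -46, 10], [-0.16, 0, 0], 5], [[0, -66, 14], [-0.232, 0, 0], 5], [[1, -88, 19], [-0.308, 0, 0], 5], [[1, -110, 23], [-0.385, 0, 0], 5], [[1, -130, 27], [-0.457, 0, 0], 5], [[1, -148, 31], [-0.521, 0, 0], 5], [[1, -163, 34], [-0.571, 0, 0], 5], [[1, -172, 36], [-0.605, 0, 0], 5], [[1, -176, 37], [-0.617, 0, 0], 5]]}}

```text
clock: 13.83
eef_pos: [0.3851, -0.2261, 0.3538]
tool_rot: [0.722, 0.642, 0.171, 0.193]
ft_force: [-0.8, 0.9, -4.2]
grip_width: 0.0153
```

```bash
python3 st.py
python3 - <<'E'
from h import *
h=np.array(MAT[0])+[-.002,-.000,.19]
w2=tcp_for(h,[0,0,0],MAT[1]); print(w2[0]);rows([w2],20,5)
E
```

```text
13.8333 0.01525840349970285 [-0.8353  0.9112 -4.2488] [0.0947 0.9589 0.0056] [ 0.3851 -0.2261  0.3538]
[ 0.4295 -0.2313  0.1989]
[-0.1185  0.002   0.0004]
[ 0.5238 -0.2426  0.1987]
[0.49007477 0.22986932 0.34876537]
[[3.4, 0.3, 0.2], [-0.0, -0.0, 0.0], 5],
[[13.0, 1.1, 0.8], [-0.0, -0.001, 0.001], 5],
[[28.3, 2.5, 1.8], [-0.0, -0.001, 0.002], 5],
[[48.4, 4.3, 3.1], [-0.0, -0.002, 0.004], 5],
[[72.7, 6.4, 4.6], [-0.0, -0.003, 0.006], 5],
[[100.5, 8.9, 6.4], [-0.0, -0.005, 0.008], 5],
[[131.1, 11.6, 8.3], [-0.001, -0.006, 0.01], 5],
[[163.8, 14.4, 10.4], [-0.001, -0.007, 0.013], 5],
[[197.8, 17.5, 12.6], [-0.001, -0.009, 0.015], 5],
[[232.6, 20.5, 14.8], [-0.001, -0.011, 0.018], 5],
[[267.4, 23.6, 17.0], [-0.001, -0.012, 0.021], 5],
[[301.5, 26.6, 19.2], [-0.001, -0.014, 0.023], 5],
[[334.1, 29.5, 21.3], [-0.001, -0.015, 0.026], 5],
[[364.7, 32.2, 23.2], [-0.002, -0.017, 0.028], 5],
[[392.5, 34.6, 25.0], [-0.002, -0.018, 0.03], 5],
[[416.8, 36.8, 26.5], [-0.002, -0.019, 0.032], 5],
[[436.9, 38.5, 27.8], [-0.002, -0.02, 0.034], 5],
[[452.2, 39.9, 28.8], [-0.002, -0.02, 0.035], 5],
[[461.8, 40.7, 29.4], [-0.002, -0.021, 0.035], 5],
[[465.2, 41.0, 29.6], [-0.002, -0.021, 0.036], 5],
```

Request:
{"api": "send_rows", "payload": {"moves": [[[3, 0, 0], [0, 0, 0], 5], [[13, 1, 1], [0, 0, 0], 5], [[28, 3, 2], [0, -0.001, 0.002], 5], [[48, 4, 3], [0, -0.002, 0.004], 5], [[73, 6, 5], [0, -0.003, 0.006], 5], [[100, 9, 6], [0, -0.005, 0.008], 5], [[131, 12, 8], [0, -0.006, 0.01], 5], [[163, 14, 10], [0, -0.007, 0.013], 5], [[198, 17, 13], [0, -0.009, 0.015], 5], [[233, 20, 15], [0, -0.011, 0.018], 5]]}}

```text
clock: 14.67
eef_pos: [0.4375, 0.0044, 0.3511]
tool_rot: [0.729, 0.634, 0.169, 0.194]
ft_force: [1.3, -0.5, -3.9]
grip_width: 0.0152
```

Run:
```python
from h import *
h=np.array(MAT[0])+[.002,0,.19]
w2=tcp_for(h,[0,0,0],MAT[1]); print(w2[0]);rows([w2],12,5,False)
```

```text
[0.49407477 0.22986932 0.34876537]
[[19.3, 1.7, 1.2], [-0.0, -0.001, 0.001], 5],
[[38.5, 3.4, 2.4], [-0.0, -0.002, 0.003], 5],
[[57.8, 5.1, 3.6], [-0.001, -0.003, 0.004], 5],
[[77.0, 6.7, 4.7], [-0.001, -0.003, 0.006], 5],
[[96.3, 8.4, 5.9], [-0.001, -0.004, 0.007], 5],
[[115.6, 10.1, 7.1], [-0.001, -0.005, 0.009], 5],
[[134.8, 11.8, 8.3], [-0.002, -0.006, 0.01], 5],
[[154.1, 13.5, 9.5], [-0.002, -0.007, 0.012], 5],
[[173.4, 15.2, 10.7], [-0.002, -0.008, 0.013], 5],
[[192.6, 16.8, 11.9], [-0.002, -0.008, 0.015], 5],
[[211.9, 18.5, 13.1], [-0.002, -0.009, 0.016], 5],
[[231.1, 20.2, 14.2], [-0.003, -0.01, 0.018], 5],
```

Request:
{"api": "send_rows", "payload": {"moves": [[[33, 3, 2], [0, -0.002, 0.003], 5], [[66, 6, 4], [0, -0.003, 0.006], 5], [[97, 9, 6], [-0.001, -0.004, 0.008], 5], [[127, 11, 8], [-0.001, -0.006, 0.01], 5], [[155, 13, 10], [-0.002, -0.007, 0.012], 5], [[180, 16, 11], [-0.002, -0.008, 0.014], 5], [[200, 17, 12], [-0.002, -0.009, 0.016], 5], [[216, 19, 13], [-0.002, -0.009, 0.017], 5], [[226, 20, 14], [-0.003, -0.01, 0.018], 5], [[231, 20, 14], [-0.003, -0.01, 0.018], 5], [[231, 20, 14], [-0.003, -0.01, 0.018], 5]]}}

```text
clock: 15.58
eef_pos: [0.4939, 0.231, 0.3483]
tool_rot: [0.735, 0.627, 0.167, 0.197]
ft_force: [-0.3, -0.9, -3.4]
grip_width: 0.0151
```

```bash
python3 st.py
python3 - <<'E'
from h import *
h=np.array(MAT[0])+[.002,0,.008]
w2=tcp_for(h,[0,0,0],MAT[1]); print(w2[0]);rows([w2],12,5)
E
```

```text
15.5833 0.015146233425032704 [-0.3457 -0.9348 -3.4036] [ 0.0767  0.9099 -0.0118] [0.4939 0.231  0.3483]
[0.5382 0.2239 0.1935]
[-0.1585  0.0009 -0.0005]
[0.632  0.2089 0.1934]
[0.49407477 0.22986932 0.16676537]
[[-0.0, -1.8, 3.1], [-0.0, -0.0, 0.0], 5],
[[-0.1, -6.7, 11.7], [-0.0, -0.0, 0.0], 5],
[[-0.2, -14.1, 24.6], [-0.0, -0.0, 0.0], 5],
[[-0.3, -23.4, 40.8], [-0.0, -0.0, 0.0], 5],
[[-0.4, -34.0, 59.2], [-0.0, -0.0, 0.001], 5],
[[-0.5, -45.2, 78.8], [-0.0, -0.0, 0.001], 5],
[[-0.6, -56.4, 98.3], [-0.001, -0.0, 0.001], 5],
[[-0.8, -66.9, 116.7], [-0.001, -0.0, 0.001], 5],
[[-0.9, -76.2, 132.9], [-0.001, -0.0, 0.001], 5],
[[-0.9, -83.6, 145.8], [-0.001, -0.0, 0.001], 5],
[[-1.0, -88.6, 154.4], [-0.001, -0.0, 0.002], 5],
[[-1.0, -90.3, 157.5], [-0.001, -0.0, 0.002], 5],
```

Request:
{"api": "send_rows", "payload": {"moves": [[[0, -2, 3], [0, 0, 0], 5], [[0, -7, 12], [0, 0, 0], 5], [[0, -14, 25], [0, 0, 0], 5], [[0, -23, 41], [0, 0, 0], 5], [[0, -34, 59], [0, 0, 0], 5], [[0, -45, 79], [0, 0, 0.001], 5], [[-1, -56, 98], [0, 0, 0.001], 5], [[-1, -67, 117], [-0.001, 0, 0.001], 5], [[-1, -76, 133], [-0.001, 0, 0.001], 5], [[-1, -84, 146], [-0.001, 0, 0.001], 5], [[-1, -89, 154], [-0.001, 0, 0.001], 5], [[-1, -90, 157], [-0.001, 0, 0.001], 5]]}}

```text
clock: 16.58
eef_pos: [0.4926, 0.2279, 0.1651]
tool_rot: [0.736, 0.627, 0.166, 0.197]
ft_force: [-0.0, -0.8, -3.3]
grip_width: 0.0152
```

Request:
{"api": "send_rows", "payload": {"moves": [[[0, -1, 1.5], [0, 0, 0], 5], [[0, -2, 3], [0, 0, 0], 5], [[0, -2.3, 4], [0, 0, 0], 5], [[0, -2.3, 4], [0, 0, 0], 5]]}}

```text
clock: 16.92
eef_pos: [0.493, 0.228, 0.1612]
tool_rot: [0.736, 0.626, 0.166, 0.197]
ft_force: [0.3, 0.5, -3.3]
grip_width: 0.0152
```

```bash
python3 st.py
```

```text
16.9167 0.015176392665554646 [ 0.303   0.4669 -3.2737] [ 0.0993  0.8572 -0.0098] [0.493  0.228  0.1612]
[0.537  0.2205 0.0063]
[-0.161   0.0025 -0.0021]
[0.6308 0.2052 0.0061]
```

Request:
{"api": "send_rows", "payload": {"moves": [[[1, 0.6, 0.4], [0, 0, 0], 5], [[2, 1.3, 0.8], [0, 0, 0], 5], [[2, 0.8, 1.6], [0, 0, 0], 5], [[2, 0.3, 2.5], [0, 0, 0], 5], [[2, 0.3, 2.5], [0, 0, 0], 5]]}}

```text
clock: 17.33
eef_pos: [0.4953, 0.23, 0.16]
tool_rot: [0.736, 0.626, 0.167, 0.197]
ft_force: [-1.3, -0.5, 0.5]
grip_width: 0.0154
```

```bash
python3 st.py
python3 - <<'E'
from h import *
from workcell import camera
import cv2
t=camera("top")[:,:,::-1]; s=camera("side")[:,:,::-1]
a=cv2.resize(t[175:300,120:245],(400,400),interpolation=cv2.INTER_CUBIC)  # 3.2x
b=cv2.resize(s[125:225,170:270],(400,400),interpolation=cv2.INTER_CUBIC) # 4x
cv2.imwrite("pics/k.png",np.hstack([a,b]))
cv2.imwrite("pics/kt.png",t); cv2.imwrite("pics/ks.png",s)
E
```

```text
17.3333 0.015390806872758985 [-1.3477 -0.541   0.5092] [ 0.0454  0.541  -0.0178] [0.4953 0.23   0.16  ]
[0.5396 0.2226 0.0052]
[-0.1611  0.0007 -0.0012]
[0.6334 0.2074 0.0052]
```

Request:
{"api": "send_rows", "payload": {"moves": [[[0, 0, 0], [0, 0, 0], 22], [[0, 0, 0], [0, 0, 0], 30], [[0, 0, 0], [0, 0, 0], 45], [[0, 0, 0], [0, 0, 0], 60], [[0, 0, 0], [0, 0, 0], 70], [[0, 0, -3], [0, 0, 0], 75], [[0, 0, -12], [0, 0, 0], 80], [[0, 0, -28], [0, 0, 0], 80], [[0, 0, -50], [0, 0, 0], 80], [[0, 0, -75], [0, 0, 0], 80], [[0, 0, -100], [0, 0, 0], 80], [[0, 0, -120], [0, 0, 0], 80]]}}

```text
clock: 18.43
eef_pos: [0.4354, 0.2399, 0.2663]
tool_rot: [0.736, 0.626, 0.168, 0.197]
ft_force: [-0.0, 0.6, 0.3]
grip_width: 0.0802
```

Request:
{"api": "send_rows", "payload": {"moves": [[[0, -20, -30], [0, 0, 0], 80], [[0, -50, -60], [0, 0, 0], 80], [[0, -80, -80], [0, 0, 0], 80], [[0, -110, -90], [0, 0, 0], 80], [[0, -120, -90], [0, 0, 0], 80], [[0, -120, -90], [0, 0, 0], 80]]}}

```text
clock: 18.93
eef_pos: [0.2861, 0.2637, 0.2841]
tool_rot: [0.734, 0.628, 0.168, 0.197]
ft_force: [0.3, 0.3, 0.3]
grip_width: 0.08
```

```bash
python3 st.py
python3 - <<'E'
from h import *
from workcell import camera
import cv2
t=camera("top")[:,:,::-1]; s=camera("side")[:,:,::-1]
a=cv2.resize(t[175:300,120:245],(400,400),interpolation=cv2.INTER_CUBIC)  # 3.2x
b=cv2.resize(s[125:225,170:270],(400,400),interpolation=cv2.INTER_CUBIC) # 4x
c=cv2.resize(t[125:265,150:465],(450,200)); d=cv2.resize(s[125:325,200:460],(260,200))
cv2.imwrite("pics/l.png",np.vstack([np.hstack([a,b]),np.hstack([c,d,np.zeros((200,90,3),np.uint8)])]))
E
```

```text
18.9333 0.07998799620005233 [0.3092 0.3016 0.2844] [ 0.0147  0.4214 -0.0028] [0.2861 0.2637 0.2841]
[0.3305 0.2566 0.1293]
[-0.1565  0.0003 -0.0005]
[0.4244 0.2418 0.1293]
```

View pics/l.png

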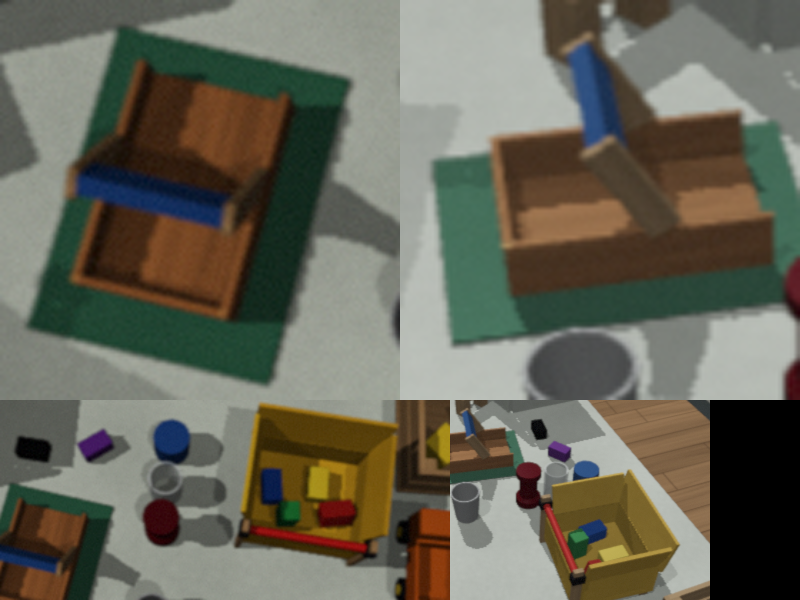

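Run:
```python
from h import *
M=[(.095,.065),(.095,-.065),(-.095,.065),(-.095,-.065)]
t=np.mean([atz('top',u/3.2+119.7,v/3.2+174.7,.055)[:2] for u,v in [(143,60),(292,96),(73,282),(232,320)]],0)
s=np.mean([atz('side',(u-400)/4+169.6,v/4+124.6,.055)[:2] for u,v in [(740,112),(772,215),(492,138),(505,247)]],0)
print(t,s,'mat .5365 .2227')
```

```text
[0.53839964 0.21741417] [0.5389144  0.21659497] mat .5365 .2227
```

```bash
python3 -c "
from workcell import order; print(order.job_done())"
```

```text
the job is handed in; nothing more can be done
None
```

I picked up the tray by its blue grip bar, tipped all four blocks into the yellow hopper, and set the tray back upright on the green mat. The job is handed in after about 19 s of the 72 s allowed.

- **Bar contact:** I found the bar by touch and pressed it an estimated 6–7 mm, about half way. I then tilted the tray about the bar to roughly 35°. The load on the bar read about 3–5 N in the samples I took, which puts it between free and its stop. These are estimates from the wrist force, not a direct reading of the bar.
- **Blocks:** Before I lifted off, the side and wrist pictures showed all four blocks in the hopper and the tray empty. The wrist then read about 3.4 N, which matches an empty tray.
- **Placement:** The last pictures show the tray upright and free of the gripper, and the bar looked sprung back. The bystanders in view (cup, tower, tube, drum) looked to be where they started, but I only checked by eye. The truck was partly in view and the bridge was barely in the final crops.
- **Disagreement:** The tray's centre measures about 6 mm from the mat's centre in both cameras (2 mm in x, 5–6 mm in y), although the arm's own reading put it within about 3 mm. I left it there rather than grip it again.

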